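# Put the cooled soldering tip away in the rack hole of its size

## Robot

A 6-joint arm with a two-finger parallel gripper is mounted at the origin on the work surface. World frame = base frame: x ahead of the robot, y to its left, z up, the work surface at z = 0. Lengths are in mm, angles in rad, forces in N, time in s.
With the tool pointing down it reaches from about 300 to 1000 mm from the base axis. Payload 5.1 kg.
Tool frame: the origin (TCP) lies at the very end of the fingers, on their centre line; the grasp point (between the pads) lies r.grip_point_offset behind it (r.grip_point_offset is the distance from the TCP to the grasp point, in mm); z points along the fingers, y is the line along which they close (so a half turn about z gives the same grasp; the last joint's range is limited). The gripper opens to 95 mm and grips with 3 to 60 N. Pads are 20 mm wide; open, the fingers measure 119 mm over their backs; the gripper's body (75 mm by 180 mm) begins 59 mm behind the grasp point.
Start: joints at [-1.22, 0.124, 1.65, -0, 1.367, -0.083], TCP at [273.177, -589.796, 214.656] pointing down, gripper open.
Joint ranges: [-2.61, 2.61], [-1.02, 2.33], [0.03, 2.71], [-1.35, 4.49], [0.32, 2.68], [-2.91, 2.91]. Speed limits (rad/s): [2.57, 2.57, 3.14, 3.14, 3.14, 3.14].

## Interface

Orientations are given as a unit quaternion [x, y, z, w].
In Python, from rig import observe, snapshot, r gives the robot as it stands.
- The arm moves only by the tool apply_moves, never from a script. Its argument "moves" is a list of rows, each a list of 3 entries, a list of its own where there are three numbers: the finger opening in m, from 0 to 0.0951, then the shift along the world's x, y, z in m, then the turn about the world's z in rad. In form: [[fingers, [x, y, z], twist], ...]. A call has 1 to 20 rows; each row is the pose to reach, as a shift and turn from the pose commanded when the call began; what a row does not reach only later rows make up. A row lasts 1/12 s, in which the tool goes at most 41.7 mm and 7.16 degrees, less where a joint would pass 70% of its speed; a pose out of reach is approached as far as the arm can. A call with a gripper value outside its range is refused whole. The fingers move at their own pace and stop on an object; the grip force is fixed at half the most. Time passes only in rows, so rows that repeat a pose let the fingers close. It gives the time, the measured TCP pose, the force, the opening and the grip force at its end, in the units of the state.
- observe(): the state, without advancing time (a new reading comes with each control period).
- snapshot(name): name is "scene" or "top" or "wrist"; returns a dict with "color" (480x640x3 uint8, blue, green, red), "fovy" (degrees; the focal length in pixels is half the picture's height over the tangent of half this angle, whatever the lens; pixels are square), "cx", "cy" (the principal point, pixels), "extrinsics" (4x4, takes a point from world to camera coordinates). Camera axes: x right, y up, looking along -z (the intrinsics and any distortion apply to the point x, -y, -z); pixel columns grow to the right and rows downward; lengths in mm; the calibration is good to about 2 mm. A picture is of the moment at which its call begins. There is no depth.
- r.sign_off(): hands the job in; it is judged then, once.
The state is a dict: "time_s": time; "q": joint angles; "qvel": joint speeds; "joint_torque": joint torques, N m; "position": TCP position; "eef_rot": TCP orientation; "contact_force": force on the tool from outside, world axes, zero at the start; "wrist_torque": the same for the moment, N m; "finger_gap": finger opening in mm; "grip_force": force on a finger pad.
Only numpy, scipy, OpenCV 4.12 (cv2) and the standard library are available. Lean on these libraries where they do the work, as an engineer would, in place of code of your own. Each camera call takes 0.05 s, during which the arm holds its last target. There are 200 camera calls.

## Task

One soldering-iron tip has cooled on the terracotta stand. Put it away, shank down, in the hole of the tip rack that matches its shank, so that its sleeve sits flush on the drilled strip, and let go of it; the strip may not be exactly where the rack says, so feel for the hole gently and never press hard on the rack. Leave the two tips in the wooden block and the other things on the bench where they are.

Things in the scene. Friction and masses are not known exactly. Their poses are not given: they have to be found in the camera images.
- tip12_mid (a point): Soldering-iron tip, yellow band round the sleeve top, 12 mm shank, upright, shank down. All three tips are 92 tall: from below, steel shank 22 long (foot nearly sharp), dark sleeve 24 dia x 44 long (grasp here), copper bit 18 dia x 26. Point: its centre, half-way up, 46 above the foot, 24 above the sleeve's lower face; z up to the copper end. Round, about 0.12 kg.
- tip15_mid (a point): Soldering-iron tip, blue band round the sleeve top, 15 mm shank, upright, shank down. All three tips are 92 tall: from below, steel shank 22 long (foot nearly sharp), dark sleeve 24 dia x 44 long (grasp here), copper bit 18 dia x 26. Point: its centre, half-way up, 46 above the foot, 24 above the sleeve's lower face; z up to the copper end. Round, about 0.12 kg.
- tip18_mid (a point): Soldering-iron tip, red band round the sleeve top, 18 mm shank, upright, shank down. All three tips are 92 tall: from below, steel shank 22 long (foot nearly sharp), dark sleeve 24 dia x 44 long (grasp here), copper bit 18 dia x 26. Point: its centre, half-way up, 46 above the foot, 24 above the sleeve's lower face; z up to the copper end. Round, about 0.12 kg.
- stand_well (a point): Middle of the well's mouth in the top of the fixed terracotta cooling stand (60 x 60, 20 high). Well 25 wide, 14 deep, its floor 6 above the table; a tip stands loosely in it, 8 of its shank showing. This tip is the one to put away; which of the three it is varies. The other two stand likewise in a wooden block (60 x 120, 20 high).
- rack: Tip rack, fixed: dark wooden frame 80 (x) x 250 (y), rails 30 high; origin at the centre of its underside, on the table. In it lies a level aluminium strip, 56 x 200, with five holes in a row along y. Over 25 N of a tip or the fingers on the rack spoils it. A tip seated home has its sleeve on the strip, its centre 64 above the table.
- rack_row (a point): Middle of the rack (axes as rack) at the strip's top face, 40 above the table. With the strip centred its holes are at x = 0, y = -72, -36, 0, 36, 72 for shanks of 9, 12, 15, 18, 21 in turn; each 1.2 wider than its shank, 24 deep, sharp-edged. But the strip is jammed up to 14 off centre, either way along y; this is not in the pose. It holds still under 50 N; across the row it is true.
- spool_blue: blue spool of solder, upright, 60 dia x 55 high; origin at centre of underside. Bystander.
- spool_yellow: yellow spool of solder, same size. Bystander.
- flux: white flux jar with red cap, 48 dia x 85 high; origin at centre of underside. Bystander.
- brush: flux brush lying on the table, about 200 long; origin at its underside. Bystander.
Things that resemble listed ones, but are neither listed nor needed, are in the scene too. Of the things like the part that bears stand_well, leave any that is yellow; of the rest the larger one is meant.

How it is judged:
By the outcome, as a careful person would: the job done as asked, in the order asked, and still so for the second after the job is handed in, with the robot touching nothing.
It also fails if it takes over 54 s, if anything falls off the work surface, if the arm or the gripper's body presses on something with over 40 N, if the wrist force passes 120 N, or if a joint passes its speed limit or range.

## Working session

There is one attempt and no reset: what is moved stays moved. The work goes in short steps, Python scripts to look and compute and a tool call to move; the robot and the scene stay as the last step left them, time stands still between calls to the robot, and variables do not carry over. Pictures are saved under pics/ and viewed, at most 10 in all, crops included, and the job is handed in when it is done.

Besides the shell and the picture viewer there is one more tool, called after ">>>" by a JSON object that holds its "method" and its "body". apply_moves: Moves the arm, as the interface text tells. Its arguments: {"type":"object","properties":{"moves":{"type":"array"}},"required":["moves"]}

```bash
mkdir -p pics; ls; python3 - <<'E'
from rig import observe, snapshot, r
import cv2,pickle
for n in ["scene","top"]:
    s=snapshot(n); cv2.imwrite(f"pics/{n}0.png",s["color"]); pickle.dump(s,open(f"{n}0.pkl","wb"))
    print({k:s[k] for k in s if k!="color"})
print(r.grip_point_offset, observe())
E
```

```text
pics
{'fovy': 50.026080915356054, 'cx': 320.7897719478242, 'cy': 237.18493885753006, 'extrinsics': array([[-3.21393674e-01,  9.46792791e-01, -1.70152235e-02,
         9.64575061e+01],
       [-5.34396687e-01, -1.66511309e-01,  8.28670118e-01,
         2.67690603e+02],
       [ 7.81745667e-01,  2.75422213e-01,  5.59478612e-01,
        -1.45594778e+03],
       [ 0.00000000e+00,  0.00000000e+00,  0.00000000e+00,
         1.00000000e+00]])}
{'fovy': 48.197585234452845, 'cx': 325.19953093039334, 'cy': 242.2952099288689, 'extrinsics': array([[-7.91643785e-03, -9.99595044e-01,  2.73327127e-02,
         9.56423769e+01],
       [ 9.84687855e-01, -3.03234506e-03,  1.74300413e-01,
        -5.69567883e+02],
       [-1.74146947e-01,  2.82940286e-02,  9.84313105e-01,
        -9.95138160e+02],
       [ 0.00000000e+00,  0.00000000e+00,  0.00000000e+00,
         1.00000000e+00]])}
18.8 {'time_s': 0.1, 'q': array([-1.21964643e+00,  1.24390686e-01,  1.65156000e+00, -4.69563229e-06,
        1.36751034e+00, -8.26289771e-02]), 'qvel': array([ 2.19899077e-05, -1.59491018e-03, -3.70432975e-03,  5.36221491e-04,
        6.49513106e-04, -1.35716174e-04]), 'joint_torque': array([ 4.57868664e-04, -4.18881261e+01, -3.61096072e+01,  7.76928244e-02,
        4.61628602e-02, -6.50361881e-05]), 'position': array([ 272.94650853, -589.25918832,  213.52848471]), 'eef_rot': array([ 9.76571016e-01,  2.15193351e-01, -1.27326394e-04, -9.25473289e-04]), 'contact_force': array([ 0.83476726, -0.23589302,  0.51387301]), 'wrist_torque': array([-0.0586913 ,  0.03316219, -0.00633516]), 'grip_force': 0.0, 'finger_gap': 95.37114210136296}
```

View pics/scene0.png

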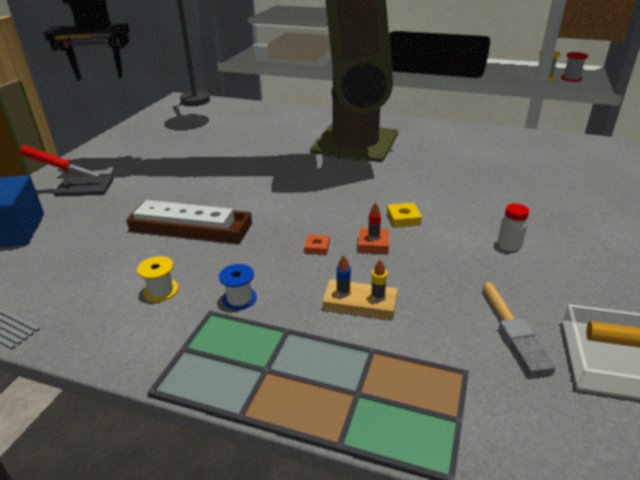

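View pics/top0.png

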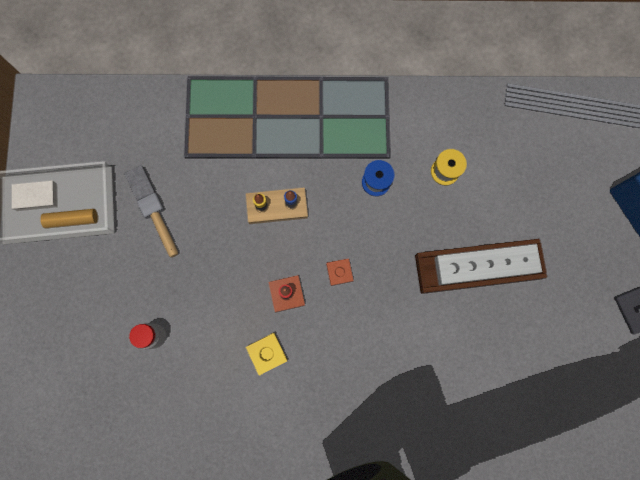

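The scene and top pictures agree. In the top view, the red-banded tip (18 mm) stands on the larger terracotta stand at (287,293). The rivals are the small terracotta one at (340,272) and a yellow one at (267,354). The larger non-yellow stand is the one meant. The rack is at (481,266), with its largest hole to the left (+y), and the strip is shifted right (−y). I'll confirm this in a crop and measure.

```bash
cat > h.py <<'E'
import numpy as np,cv2,pickle
def ray(s,u,v):
    f=240/np.tan(np.radians(s["fovy"]/2)); E=s["extrinsics"]; R,t=E[:3,:3],E[:3,3]
    return -R.T@t, R.T@np.array([(u-s["cx"])/f,-(v-s["cy"])/f,-1])
def world(s,u,v,z):
    o,d=ray(s,u,v); return o+d*(z-o[2])/d[2]
def px(s,p):
    f=240/np.tan(np.radians(s["fovy"]/2)); c=s["extrinsics"][:3,:3]@np.array(p,float)+s["extrinsics"][:3,3]
    return s["cx"]-f*c[0]/c[2], s["cy"]+f*c[1]/c[2]
E
python3 - <<'E'
from h import *
s=pickle.load(open("top0.pkl","rb")); im=s["color"]
a=cv2.resize(im[235:385,240:360],None,fx=4,fy=4,interpolation=2)[:600]
b=cv2.resize(im[230:300,410:550],None,fx=2.2,fy=2.2,interpolation=2)
c=np.zeros((600,800,3),np.uint8); c[:a.shape[0],:a.shape[1]]=a; c[:b.shape[0],485:485+b.shape[1]]=b
cv2.imwrite("pics/crop.png",c)
def blob(m,z,near,nm):
    n,l,st,ce=cv2.connectedComponentsWithStats(m.astype(np.uint8)); k=l[near[1],near[0]]
    if not k:
        k=1+np.argmin([np.hypot(*(q-near)) if a[4]>20 else 1e9 for q,a in zip(ce[1:],st[1:])])
    cs,_=cv2.findContours((l==k).astype(np.uint8),0,2); r=cv2.minAreaRect(np.vstack(cs)); bx=cv2.boxPoints(r)
    w=np.array([world(s,*p,z)[:2] for p in bx]); 
    print(nm,w.mean(0).round(1),np.linalg.norm(np.roll(w,-1,0)-w,axis=1).round(1),w.round(0).tolist()); return l==k
hsv=cv2.cvtColor(im,cv2.COLOR_BGR2HSV); H,S,V=[hsv[...,i].astype(int) for i in range(3)]
terr=(S>110)&((H<14)|(H>172))&(V>60)
blob(terr,20,(275,300),"stand"); blob(terr,20,(331,265),"small")
yy,xx=np.mgrid[:480,:640]; rk=(xx>405)&(xx<555)&(yy>230)&(yy<300)
blob(rk&(V>140)&(S<50),40,(445,260),"strip")
blob(rk&(S>90)|(rk&(V>140)&(S<50)),30,(425,272),"frame")
for p in [(454,268),(473,266),(490,264),(508,262),(525,260)]: print(world(s,*p,40)[:2].round(1))
E
```

```text
stand [474.1 168.7] [59.7 60.4 59.1 60.2] [[497.0, 204.0], [510.0, 146.0], [451.0, 133.0], [438.0, 191.0]]
small [516.6  63.8] [45.4 46.5 45.1 46.4] [[535.0, 90.0], [544.0, 46.0], [498.0, 37.0], [489.0, 82.0]]
strip [ 528.4 -230.6] [202.9  55.7 201.   55.1] [[544.0, -128.0], [568.0, -330.0], [512.0, -332.0], [489.0, -132.0]]
frame [ 526.8 -216.1] [258.5  80.9 255.2  79.8] [[552.0, -85.0], [582.0, -342.0], [501.0, -345.0], [472.0, -92.0]]
[ 519.7 -159.7]
[ 523.5 -197.4]
[ 527.3 -231.3]
[ 531.1 -267.3]
[ 535.  -301.4]
```

View pics/crop.png

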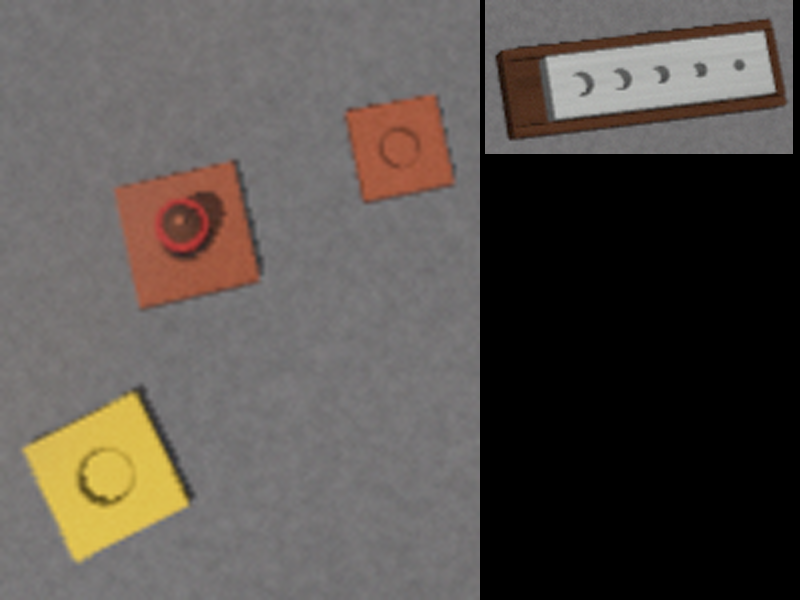

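The crop confirms it: the larger terracotta stand holds the tip with the red band, and the smaller and yellow ones are empty. The strip has a gap at its +y end. On the way to the stand I'll stop over the rack for a wrist look.

>>> {"method": "apply_moves", "body": {"moves": [[0.095,[0.25,0.374,0.036],-0.319],[0.095,[0.25,0.374,0.036],-0.319],[0.095,[0.25,0.374,0.036],-0.319],[0.095,[0.25,0.374,0.036],-0.319],[0.095,[0.25,0.374,0.036],-0.319],[0.095,[0.25,0.374,0.036],-0.319],[0.095,[0.25,0.374,0.036],-0.319],[0.095,[0.25,0.374,0.036],-0.319],[0.095,[0.25,0.374,0.036],-0.319],[0.095,[0.25,0.374,0.036],-0.319],[0.095,[0.25,0.374,0.036],-0.319],[0.095,[0.25,0.374,0.036],-0.319],[0.095,[0.25,0.374,0.036],-0.319],[0.095,[0.25,0.374,0.036],-0.319],[0.095,[0.25,0.374,0.036],-0.319]]}}

```text
time_s: 1.35
position: [522.4, -216.7, 250.1]
eef_rot: [0.998, 0.057, -0.0, -0.0]
contact_force: [-0.5, -0.0, 0.4]
finger_gap: 94.7
grip_force: 0.0
```

```bash
python3 - <<'E'
from rig import observe, snapshot
from h import *
s=snapshot("wrist"); cv2.imwrite("pics/w1.png",s["color"]); pickle.dump(s,open("w1.pkl","wb"))
o=observe(); print(o["time_s"],o["position"],o["contact_force"])
print(s["fovy"],s["cx"],s["cy"],s["extrinsics"].round(3)); print(px(s,(524.2,-194.9,40)))
E
```

```text
1.4 [ 522.39670587 -216.86583431  250.19695518] [ 0.99230813  0.34322005 -1.03773577]
66.85089352635553 321.2971040097098 235.77949047182625 [[ 1.13000e-01 -9.94000e-01  1.00000e-03 -2.73752e+02]
 [ 9.51000e-01  1.08000e-01 -2.89000e-01 -4.30132e+02]
 [ 2.87000e-01  3.40000e-02  9.57000e-01 -5.69182e+02]
 [ 0.00000e+00  0.00000e+00  0.00000e+00  1.00000e+00]]
(np.float64(301.62854274603126), np.float64(201.96777858705823))
```

View pics/w1.png

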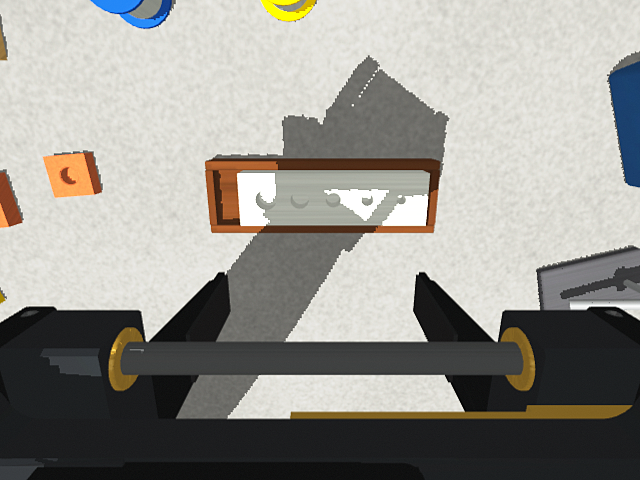

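The wrist view shows the rack from above, with holes near (265,200), (299.5,200), (333,199.5), (367,200.5) and (401,199.5). The second from the left is the 18 mm hole. The orange stand is at the left edge.

```bash
python3 - <<'E'
from h import *
s=pickle.load(open("w1.pkl","rb"));im=s["color"]
for p in [(265,200),(299.5,200),(333,199.5),(367,200.5),(401,199.5)]: print(world(s,*p,40).round(1))
hsv=cv2.cvtColor(im,cv2.COLOR_BGR2HSV); m=((hsv[...,1]<60)&(hsv[...,2]>90)).astype(np.uint8)
m[:165]=0;m[230:]=0;m[:,:215]=0;m[:,433:]=0
n,l,st,ce=cv2.connectedComponentsWithStats(m); k=1+st[1:,4].argmax()
c=np.vstack(cv2.findContours((l==k).astype(np.uint8),0,2)[0]); b=cv2.boxPoints(cv2.minAreaRect(c)); print(b.round(1).tolist())
w=np.array([world(s,*p,40)[:2] for p in b]); print(w.round(1).tolist(),w.mean(0), np.linalg.norm(np.roll(w,-1,0)-w,axis=1))
t=pickle.load(open("top0.pkl","rb")); H=cv2.cvtColor(t["color"],cv2.COLOR_BGR2HSV)
m=((H[...,1]>190)&(H[...,2]>110)&((H[...,0]<6)|(H[...,0]>174))).astype(np.uint8); m[:, :270]=0;m[:,305:]=0;m[:280]=0;m[310:]=0
e=cv2.minEnclosingCircle(np.argwhere(m)[:,::-1].astype(np.float32)); print(e,world(t,*e[0],70))
E
```

```text
[ 521.9 -156.    40. ]
[ 526.1 -192.4   40. ]
[ 530.6 -227.8   40. ]
[ 533.6 -263.8   40. ]
[ 538.7 -299.5   40. ]
[[237.0, 170.0], [429.0, 170.0], [429.0, 225.0], [237.0, 225.0]]
[[550.2, -125.0], [572.6, -323.0], [514.5, -334.7], [491.1, -127.7]] [ 532.09237531 -227.59534483] [199.22551089  59.31340156 208.23837389  59.19737662]
((0.0, 0.0), 0.0) [1068.72505433  750.70586583   70.        ]
```

```bash
python3 - <<'E'
from h import *
t=pickle.load(open("top0.pkl","rb"));print(world(t,285.5,291.2,72))
E
```

```text
[473.45301297 168.06494783  72.        ]
```

>>> {"method": "apply_moves", "body": {"moves": [[0.095,[-0.049,0.38,-0.09],0],[0.095,[-0.049,0.38,-0.09],0],[0.095,[-0.049,0.38,-0.09],0],[0.095,[-0.049,0.38,-0.09],0],[0.095,[-0.049,0.38,-0.09],0],[0.095,[-0.049,0.38,-0.09],0],[0.095,[-0.049,0.38,-0.09],0],[0.095,[-0.049,0.38,-0.09],0],[0.095,[-0.049,0.38,-0.09],0],[0.095,[-0.049,0.38,-0.09],0],[0.095,[-0.049,0.38,-0.09],0],[0.095,[-0.049,0.38,-0.09],0],[0.095,[-0.049,0.38,-0.09],0]]}}

```text
time_s: 2.48
position: [474.7, 162.8, 161.0]
eef_rot: [0.998, 0.057, 0.0, 0.0]
contact_force: [-0.1, -0.7, 0.3]
finger_gap: 95.0
grip_force: 0.0
```

```bash
python3 - <<'E'
from rig import observe, snapshot
from h import *
s=snapshot("wrist"); cv2.imwrite("pics/w2.png",s["color"]); pickle.dump(s,open("w2.pkl","wb"))
o=observe(); print(o["time_s"],o["position"],o["contact_force"]); print(px(s,(471,166,72)))
E
```

```text
2.5333 [474.86419324 162.68632636 161.13387829] [-0.73798653 -0.68269049  0.09086492]
(np.float64(317.3236899369735), np.float64(244.21928310067804))
```

View pics/w2.png

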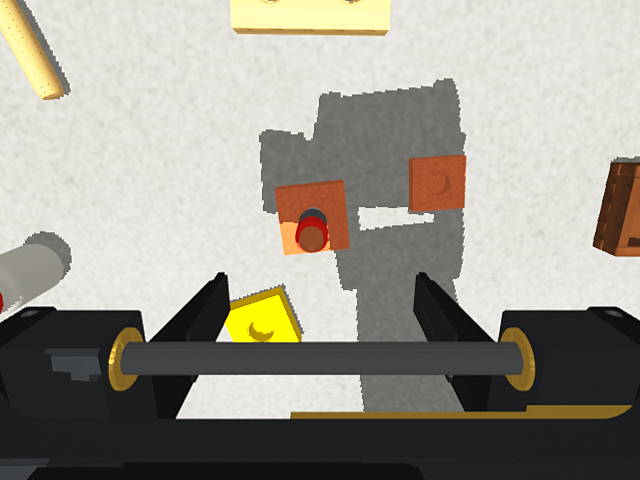

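The tip shows at about (312,232), red ring with the copper end at (312,238), standing in the orange stand. I'll compare this with the projected model.

```bash
python3 - <<'E'
from h import *
s=pickle.load(open("w2.pkl","rb"));im=s["color"]
for p in [(473.5,168,72),(473.5,168,98),(473.5,168,28),(474.1,168.7,20)]: print(p,np.round(px(s,p),1))
H=cv2.cvtColor(im,cv2.COLOR_BGR2HSV); yy,xx=np.mgrid[:480,:640]; w=(abs(xx-312)<25)&(abs(yy-225)<40)
red=w&(H[...,1]>200)&((H[...,0]<4)|(H[...,0]>176)); dark=w&(H[...,2]<70)
for m in (red,dark):
    a=np.argwhere(m); print(len(a),a.min(0),a.max(0),a.mean(0))
c=im[150:280,255:375]; cv2.imwrite("pics/c2.png",cv2.resize(c,None,fx=4.5,fy=4.5,interpolation=0))
E
```

```text
(473.5, 168, 72) [315.  240.8]
(473.5, 168, 98) [314.5 252.3]
(473.5, 168, 28) [315.8 225.5]
(474.1, 168.7, 20) [315.2 222.4]
396 [216 295] [250 327] [227.58333333 312.05050505]
161 [209 299] [223 326] [214.18012422 312.69565217]
```

View pics/c2.png

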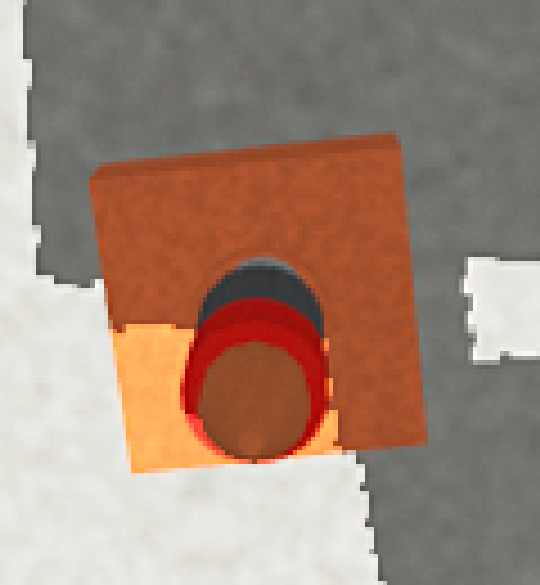

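The visible disc is the base of the copper cone at about (312,239), and its apex is near (312,248). Together with the stand outline this puts the tip near (475.5, 169.5) once both cameras are averaged. Next I descend and grip.

>>> {"method": "apply_moves", "body": {"moves": [[0.095,[0.001,0.006,-0.03],0],[0.095,[0.001,0.006,-0.06],0],[0.095,[0.001,0.006,-0.09],0],[0.095,[0.001,0.006,-0.11],0],[0.095,[0.001,0.006,-0.124],0],[0.095,[0.001,0.006,-0.124],0],[0.095,[0.001,0.006,-0.124],0],[0.01,[0.001,0.006,-0.124],0],[0.01,[0.001,0.006,-0.124],0],[0.01,[0.001,0.006,-0.124],0],[0.01,[0.001,0.006,-0.124],0],[0.01,[0.001,0.006,-0.124],0],[0.01,[0.001,0.006,-0.124],0],[0.01,[0.001,0.006,-0.124],0],[0.01,[0.001,0.006,-0.124],0],[0.01,[0.001,0.006,-0.124],0]]}}

```text
time_s: 3.87
position: [475.1, 170.2, 36.6]
eef_rot: [0.998, 0.057, -0.0, 0.0]
contact_force: [-0.2, -0.3, -0.5]
finger_gap: 40.4
grip_force: 0.0
```

>>> {"method": "apply_moves", "body": {"moves": [[0.01,[0,0,0],0],[0.01,[0,0,0],0],[0.01,[0,0,0],0],[0.01,[0,0,0],0],[0.01,[0,0,0],0],[0.01,[0,0,0],0],[0.01,[0,0,0],0]]}}

```text
time_s: 4.45
position: [475.1, 170.2, 36.6]
eef_rot: [0.998, 0.057, -0.0, -0.0]
contact_force: [0.4, 0.7, -0.5]
finger_gap: 23.9
grip_force: 30.0
```

Gripped, and the gap matches the sleeve. The sleeve's lower face should be about 8.6 below the TCP and the foot 30.6 below. Now lift and go over the rack.

>>> {"method": "apply_moves", "body": {"moves": [[0.01,[0,0,0.03],0],[0.01,[0,0,0.07],0],[0.01,[0,-0.02,0.1],0],[0.01,[0.05,-0.364,0.1],0],[0.01,[0.05,-0.364,0.1],0],[0.01,[0.05,-0.364,0.1],0],[0.01,[0.05,-0.364,0.1],0],[0.01,[0.05,-0.364,0.1],0],[0.01,[0.05,-0.364,0.1],0],[0.01,[0.05,-0.364,0.1],0],[0.01,[0.05,-0.364,0.1],0],[0.01,[0.05,-0.364,0.1],0],[0.01,[0.05,-0.364,0.058],0],[0.01,[0.05,-0.364,0.058],0],[0.01,[0.05,-0.364,0.058],0],[0.01,[0.05,-0.364,0.058],0],[0.01,[0.05,-0.364,0.058],0]]}}

```text
time_s: 5.87
position: [526.1, -193.4, 96.3]
eef_rot: [0.998, 0.058, 0.001, 0.0]
contact_force: [0.8, -0.2, -1.4]
finger_gap: 23.4
grip_force: 30.0
```

```bash
python3 - <<'E'
from rig import observe, snapshot
from h import *
s=snapshot("wrist"); pickle.dump(s,open("w3.pkl","wb"))
o=observe(); print(o["time_s"],o["position"],o["contact_force"]); p=o["position"]
print("foot",px(s,(p[0],p[1],p[2]-30.6)),"hole",px(s,(525,-193.5,40)))
cv2.imwrite("pics/w3.png",cv2.resize(s["color"][130:380,180:460],None,fx=2.4,fy=2.4,interpolation=2))
E
```

```text
5.9167 [ 526.35138822 -193.52754307   96.61819414] [ 0.51858831 -0.95583051 -1.23445679]
foot (np.float64(322.6020838632806), np.float64(269.2766533562955)) hole (np.float64(322.0953173383456), np.float64(256.4896552549829))
```

View pics/w3.png

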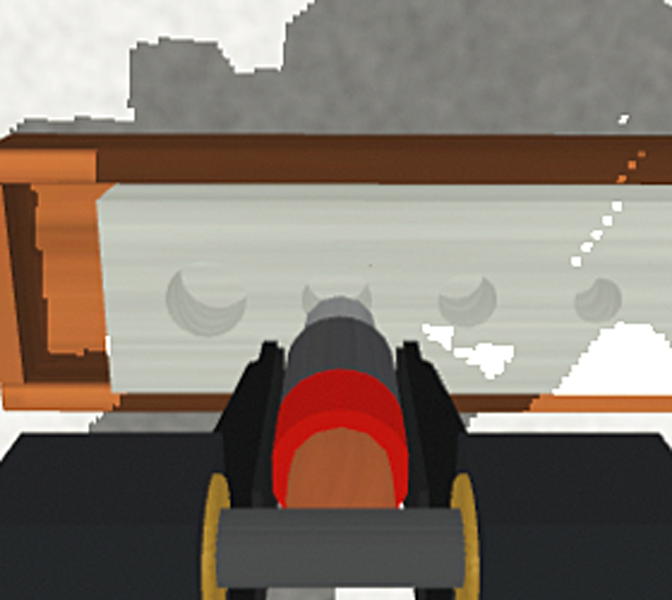

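The crop shows the foot just over the 18 mm hole. The hole's centre is at about (320.2,255.0) in the full picture, found from even spacing of the row at crop x 205.5, 336.5, 467.5, 598. The foot's centre is at about (321.9,267.9).

```bash
python3 - <<'E'
from h import *
s=pickle.load(open("w3.pkl","rb"))
h=world(s,320.2,255.0,40); f=world(s,321.9,267.9,66); print(h,f,h-f)
E
```

```text
[ 525.89765303 -192.12990213   40.        ] [ 527.16748489 -193.01237598   66.        ] [ -1.26983186   0.88247384 -26.        ]
```

>>> {"method": "apply_moves", "body": {"moves": [[0.01,[0,0.001,-0.01],0],[0.01,[0,0.001,-0.02],0],[0.01,[0,0.001,-0.02],0],[0.01,[0,0.001,-0.02],0],[0.01,[0,0.001,-0.02],0],[0.01,[0,0.001,-0.02],0]]}}

```text
time_s: 6.42
position: [525.4, -192.9, 74.8]
eef_rot: [0.998, 0.057, 0.0, 0.0]
contact_force: [-0.2, -0.6, -0.6]
finger_gap: 23.8
grip_force: 30.0
```

>>> {"method": "apply_moves", "body": {"moves": [[0.01,[0,0,-0.001],0],[0.01,[0,0,-0.002],0],[0.01,[0,0,-0.003],0],[0.01,[0,0,-0.004],0],[0.01,[0,0,-0.005],0],[0.01,[0,0,-0.005],0],[0.01,[0,0,-0.005],0]]}}

```text
time_s: 7.0
position: [525.1, -192.8, 69.6]
eef_rot: [0.998, 0.057, -0.0, -0.0]
contact_force: [0.2, -0.3, -1.6]
finger_gap: 23.5
grip_force: 30.0
```

>>> {"method": "apply_moves", "body": {"moves": [[0.01,[0,0,-0.0005],0],[0.01,[0,0,-0.001],0],[0.01,[0,0,-0.0015],0],[0.01,[0,0,-0.002],0],[0.01,[0,0,-0.002],0],[0.01,[0,0,-0.002],0]]}}

```text
time_s: 7.5
position: [525.2, -192.8, 67.6]
eef_rot: [0.998, 0.057, -0.0, -0.0]
contact_force: [0.6, -1.0, -0.9]
finger_gap: 23.3
grip_force: 30.0
```

>>> {"method": "apply_moves", "body": {"moves": [[0.01,[0,0,-0.001],0],[0.01,[0,0,-0.002],0],[0.01,[0,0,-0.003],0],[0.01,[0,0,-0.004],0],[0.01,[0,0,-0.004],0],[0.01,[0,0,-0.004],0]]}}

```text
time_s: 8.0
position: [525.1, -192.8, 63.5]
eef_rot: [0.998, 0.057, -0.0, -0.0]
contact_force: [0.8, 0.1, -0.1]
finger_gap: 23.4
grip_force: 30.0
```

It's in the hole with no side load. I'll go on to just above home.

>>> {"method": "apply_moves", "body": {"moves": [[0.01,[0,0,-0.0015],0],[0.01,[0,0,-0.003],0],[0.01,[0,0,-0.0045],0],[0.01,[0,0,-0.006],0],[0.01,[0,0,-0.0075],0],[0.01,[0,0,-0.009],0],[0.01,[0,0,-0.0105],0],[0.01,[0,0,-0.012],0],[0.01,[0,0,-0.0125],0],[0.01,[0,0,-0.0125],0]]}}

```text
time_s: 8.83
position: [525.0, -192.7, 50.9]
eef_rot: [0.998, 0.057, -0.0, -0.0]
contact_force: [-0.8, 0.0, -0.4]
finger_gap: 23.0
grip_force: 30.0
```

>>> {"method": "apply_moves", "body": {"moves": [[0.01,[0,0,-0.0005],0],[0.01,[0,0,-0.001],0],[0.01,[0,0,-0.0015],0],[0.01,[0,0,-0.002],0],[0.01,[0,0,-0.002],0],[0.01,[0,0,-0.002],0]]}}

```text
time_s: 9.33
position: [525.1, -192.8, 49.1]
eef_rot: [0.998, 0.057, -0.0, -0.0]
contact_force: [0.1, -0.6, -0.8]
finger_gap: 23.2
grip_force: 30.0
```

>>> {"method": "apply_moves", "body": {"moves": [[0.01,[0,0,-0.0003],0],[0.01,[0,0,-0.0006],0],[0.01,[0,0,-0.0009],0],[0.01,[0,0,-0.0009],0],[0.01,[0,0,-0.0009],0]]}}

```text
time_s: 9.75
position: [525.3, -192.8, 48.6]
eef_rot: [0.998, 0.057, 0.0, 0.0]
contact_force: [-0.4, 0.3, 1.8]
finger_gap: 23.8
grip_force: 30.0
```

>>> {"method": "apply_moves", "body": {"moves": [[0.01,[0,0,-0.0003],0],[0.01,[0,0,-0.0003],0],[0.01,[0,0,-0.0003],0]]}}

```text
time_s: 10.0
position: [525.3, -192.8, 48.5]
eef_rot: [0.998, 0.057, 0.0, 0.0]
contact_force: [-3.0, 1.6, 6.1]
finger_gap: 23.7
grip_force: 30.0
```

The sleeve is on the strip at about 6 N. I'll open, lift straight up and back off.

>>> {"method": "apply_moves", "body": {"moves": [[0.03,[0,0,0],0],[0.03,[0,0,0],0],[0.06,[0,0,0],0],[0.06,[0,0,0],0],[0.06,[0,0,0],0],[0.06,[0,0,0],0],[0.06,[0,0,0],0],[0.06,[0,0,0],0],[0.06,[0,0,0.02],0],[0.06,[0,0,0.05],0],[0.06,[0,0,0.08],0],[0.06,[0,0,0.11],0],[0.06,[0,0,0.14],0],[0.06,[0,0,0.17],0],[0.06,[0,0,0.2],0],[0.06,[0,0,0.2],0],[0.06,[0,0,0.2],0]]}}

```text
time_s: 11.42
position: [526.4, -193.4, 250.9]
eef_rot: [0.998, 0.057, 0.002, 0.001]
contact_force: [0.1, 0.1, -0.6]
finger_gap: 59.7
grip_force: 0.0
```

```bash
python3 - <<'E'
from rig import observe, snapshot
from h import *
s=snapshot("wrist"); t=snapshot("scene")
o=observe(); print(o["time_s"],o["position"],o["contact_force"],o["finger_gap"])
print("apex",px(s,(525.5,-192.3,110)),px(t,(525.5,-192.3,110)),"ring",px(t,(525.5,-192.3,84)),"sleeve bottom",px(t,(525.5,-192.3,40)))
a=cv2.resize(s["color"][130:310,180:460],None,fx=1.4,fy=1.4); b=cv2.resize(t["color"][150:270,110:310],None,fx=2,fy=2)
c=np.zeros((252,392+400,3),np.uint8); c[:a.shape[0],:392]=a; c[:240,392:]=b; cv2.imwrite("pics/fin.png",c)
E
```

```text
11.5167 [ 524.7024663  -192.57721323  246.8962253 ] [-0.34972895 -0.59270897 -0.47702696] 60.10971659222709
apex (np.float64(320.1689508266447), np.float64(223.934825384875)) (np.float64(193.56814525053124), np.float64(182.5799683574983)) ring (np.float64(195.54527813696325), np.float64(193.87924216655102)) sleeve bottom (np.float64(198.76938181747613), np.float64(212.3049284342215))
```

View pics/fin.png

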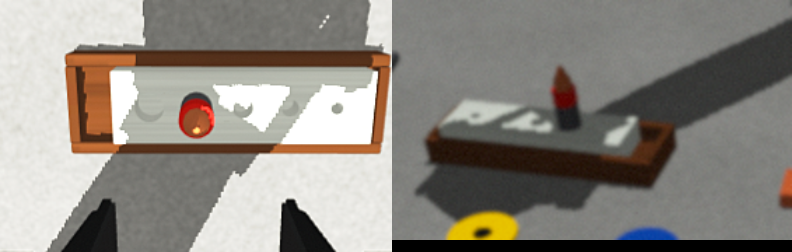

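Both views show the tip upright in the second hole from the wide end, which is the 18 mm one. Its sleeve is down on the strip (crop (196,115) and (567,125)) and the gripper is well clear.

```bash
python3 -c "
from rig import r
print(r.sign_off())"
```

```text
the job is handed in; nothing more can be done
None
```

The red-band 18 mm tip is in its matching hole in the rack, sleeve flush on the strip and released; I never saw more than about 7 N on the rack, and the job is handed in at about 11.5 s.

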